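# Find the rocking corner and shim it

## Robot

A 6-joint arm with a two-finger parallel gripper is mounted at the origin on a cart in front of the work surface, level with it; the furniture and walls round the work are solid. World frame = base frame: x ahead of the robot, y to its left, z up, the work surface at z = 0. Lengths are in m, angles in rad, forces in N, time in s.
With the tool pointing down it reaches from about 0.3 to 0.75 m from the base axis. Payload 8.5 kg.
Tool frame: the origin (TCP) lies at the centre of the arm's flange, where the gripper is bolted on; the fingertips stand 173 mm ahead of it and the grasp point (between the pads) lies 155 mm ahead of it; z points along the fingers, y is the line along which they close (so a half turn about z gives the same grasp; the last joint's range is limited). The gripper opens to 85 mm and grips with 20 to 120 N. Pads are 22 mm wide; open, the fingers measure 114 mm over their backs; the gripper's body (76 mm by 85 mm) begins 54 mm behind the grasp point. The pads swing forward as they close: fully open they stand 13 mm farther back than shut.
Start: joints at [-1.54, 0.381, 1.297, -0, 1.464, -0.215], TCP at [0.134, -0.533, 0.405] pointing down, gripper open.
Joint ranges: [-3.11, 3.11], [-0.89, 2.33], [0.22, 2.48], [-1.42, 4.56], [0.17, 2.85], [-2.88, 2.88]. Speed limits (rad/s): [2.39, 2.39, 3.14, 3.14, 3.14, 3.14].

## Interface

Orientations are given as a rotation vector (axis times angle).
In Python, from bench import state, grab_frame, camera_params, sign_off gives the robot as it stands.
- The arm moves only by the tool jog_arm, never from a script. Its argument "moves" is a list of rows, each an object of numbers: "hand": the gripper command: -1 is fully open, 1 is shut, values between are in proportion; "x", "y", "z": the shift along the tool's x, y, z in cm; "yaw": the turn about the tool's z in degrees. In form: [{"hand": .., "x": .., "y": .., "z": .., "yaw": ..}, ...]. A call has exactly 5 rows; each row is the pose to reach, as a shift and turn from the pose commanded when the call began, along the tool's axes at that moment; what a row does not reach only later rows make up. A row lasts 1/8 s, in which the tool goes at most 62.5 mm and 10.7 degrees, less where a joint would pass 70% of its speed; a pose out of reach is approached as far as the arm can. A call with a gripper value outside its range is refused whole. The fingers move at their own pace and stop on an object; the grip force is fixed at half the most. Time passes only in rows, so rows that repeat a pose let the fingers close, or fill a call up. It gives the time, the measured TCP pose, the force, the opening and the grip force at its end, in the units of the state.
- state(): the state, without advancing time (a new reading comes with each control period).
- grab_frame(name): name is "side" or "top"; returns (picture, depth): 480x640x3 uint8, red, green, blue; 480x640 float32, m along the optical axis (not along the pixel's ray), 0 where there is no reading.
- camera_params(name): a dict with "fx", "fy", "cx", "cy" (pixels), "dist" ([k1, k2, p1, p2, k3] as OpenCV has them; the pictures are not rectified), "origin" and "rotation" of the camera in the world. Camera axes: x right, y down, z forward; pixel columns grow to the right and rows downward; lengths in m; the calibration is good to about 2 mm. A picture is of the moment at which its call begins. camera_params takes no time and is no camera call.
- sign_off(): hands the job in; it is judged then, once.
The state is a dict: "clock": time; "joint_positions": joint angles; "joint_velocities": joint speeds; "joint_torque": joint torques, N m; "eef_pos": TCP position; "tool_rot": TCP orientation; "ft_force": force on the tool from outside, world axes, zero at the start; "ft_torque": the same for the moment, N m; "finger_gap": finger opening in m; "grip_force": force on a finger pad.
Only numpy, scipy, OpenCV 4.12 (cv2) and the standard library are available. Lean on these libraries where they do the work, as an engineer would, in place of code of your own. Each camera call takes 0.05 s, during which the arm holds its last target. There are 200 camera calls.

## Task

Casts are to set on the bare aluminium plate of the levelling stand, but one of its corners rocks, and which one cannot be seen: press down on the corners with the fingertips until you find the one that sinks and springs back. Push the steel shim at that corner fully home under the plate, until its upturned tab lies flat against the plate's edge, then press down on that corner once more, firmly, to prove that it now stands firm. Leave the other three shims drawn out, and do not lift or shift the casts, the bowl or the jar nearby.

Things in the scene. Friction and masses are not known exactly. Their poses are not given: they have to be found in the camera images.
- stand: levelling stand fixed to the worktop ahead of the robot: grey block 84 (its x) x 130 mm (its y) on rubber feet, its top, the ledge, 40 mm above the worktop; carries the plate and a shim at each corner. Origin at the worktop under its centre, x roughly away from the robot, y to the robot's left, z up. Near = -x side, left = +y side
- plate: bare aluminium plate 80 (x) x 90 mm (y), 14 mm thick, top 60 mm above the worktop (origin 14 mm below it), axes as the stand's; screwed at its centre (head 7.5 mm high) through a rubber bush. Three corners rest on hidden pads and do not give; under one, varying, the pad is gone: it sinks softly, up to 4.5 mm (0.1 rad) under 2.5 to 5 N (the flat of a wide fingertip goes down about 2.5 mm), and springs back level
- corner_near_left (a point): point to press on the top face of the plate at its near left corner, -29, +34 mm (x, y) from the plate's centre, 11 mm in from both edges
- corner_near_right (a point): point to press on the top face of the plate at its near right corner, -29, -34 mm (x, y) from the plate's centre, 11 mm in from both edges
- corner_far_left (a point): point to press on the top face of the plate at its far left corner, +29, +34 mm (x, y) from the plate's centre, 11 mm in from both edges
- corner_far_right (a point): point to press on the top face of the plate at its far right corner, +29, -34 mm (x, y) from the plate's centre, 11 mm in from both edges
- shim_near_left (a joint): slide of the near left shim, a captive steel blade 22 mm wide, 5 mm thick, flat on the ledge, with an upturned tab at its outer end: 0 drawn right out (starts 0 to 0.002), 0.016 m home, inner face of the tab against the plate's edge; pushed to the right (-y of the stand). Friction about 2.5 N; stays where left; goes home only where the pad is gone, elsewhere a pad stops it at 0.0115
- tab_near_left (a point): middle of the upper edge of the near left shim's tab, on its outer face, 57.5 mm above the worktop; the tab is 22 mm wide (x of the stand), 3 mm thick (y), rising 17 mm above the ledge, its outer face open to the outside; guide strips 4 mm high run along both sides of the blade. At joint 0 it lies -24, +65.5 mm from the stand's centre
- shim_near_right (a joint): slide of the near right shim, a captive steel blade 22 mm wide, 5 mm thick, flat on the ledge, with an upturned tab at its outer end: 0 drawn right out (starts 0 to 0.002), 0.016 m home, inner face of the tab against the plate's edge; pushed to the left (+y of the stand). Friction about 2.5 N; stays where left; goes home only where the pad is gone, elsewhere a pad stops it at 0.0115
- tab_near_right (a point): middle of the upper edge of the near right shim's tab, on its outer face, 57.5 mm above the worktop; the tab is 22 mm wide (x of the stand), 3 mm thick (y), rising 17 mm above the ledge, its outer face open to the outside; guide strips 4 mm high run along both sides of the blade. At joint 0 it lies -24, -65.5 mm from the stand's centre
- shim_far_left (a joint): slide of the far left shim, a captive steel blade 22 mm wide, 5 mm thick, flat on the ledge, with an upturned tab at its outer end: 0 drawn right out (starts 0 to 0.002), 0.016 m home, inner face of the tab against the plate's edge; pushed to the right (-y of the stand). Friction about 2.5 N; stays where left; goes home only where the pad is gone, elsewhere a pad stops it at 0.0115
- tab_far_left (a point): middle of the upper edge of the far left shim's tab, on its outer face, 57.5 mm above the worktop; the tab is 22 mm wide (x of the stand), 3 mm thick (y), rising 17 mm above the ledge, its outer face open to the outside; guide strips 4 mm high run along both sides of the blade. At joint 0 it lies +24, +65.5 mm from the stand's centre
- shim_far_right (a joint): slide of the far right shim, a captive steel blade 22 mm wide, 5 mm thick, flat on the ledge, with an upturned tab at its outer end: 0 drawn right out (starts 0 to 0.002), 0.016 m home, inner face of the tab against the plate's edge; pushed to the left (+y of the stand). Friction about 2.5 N; stays where left; goes home only where the pad is gone, elsewhere a pad stops it at 0.0115
- tab_far_right (a point): middle of the upper edge of the far right shim's tab, on its outer face, 57.5 mm above the worktop; the tab is 22 mm wide (x of the stand), 3 mm thick (y), rising 17 mm above the ledge, its outer face open to the outside; guide strips 4 mm high run along both sides of the blade. At joint 0 it lies +24, -65.5 mm from the stand's centre
- pier_edge (a point): point on the upright near edge of the wall pier at the left of the worktop; the pier is fixed, rises from the floor far above the arm, and fills everything left of this edge (+y) and behind it (+x); it stands close by the way from the left to the stand, so keep the hand and wrist clear of it
- plaster_vibrator: fixed cream machine close behind the stand, 166 (x) x 125 (y) mm, 104 mm high with a round rubber top; its knob and rocker face the robot; origin centre of its underside
- model_trimmer: fixed tall cream machine right of and behind the stand, 0.40 m high; seen from the robot it fills the worktop from about 0.06 m right of the robot's middle line outward, black toggles on its left side; keep the hand clear of it when working at the right of the stand; origin under its middle
- cast_b: grey-white plaster dental cast, 56 x 68 x 26 mm, loose on the worktop in front of the stand; bystander; origin centre of its underside
- cast_d: buff plaster dental cast, 57 x 70 x 26 mm, loose on the worktop right of the stand; bystander; origin centre of its underside
- mixing_bowl_blue: mixing bowl, 100 mm across, 60 mm high, loose on the worktop behind the jar; bystander; origin centre of its underside
- jar_small: small lidded jar, 40 mm across, 45 mm high, loose on the worktop behind and left of the stand; bystander; origin centre of its underside

How it is judged:
By the outcome, as a careful person would: the job done as asked, in the order asked, and still so for the second after the job is handed in, with the robot touching nothing.
It also fails if it takes over 64 s, if anything falls off the work surface, if the arm or the gripper's body presses on something with over 40 N, if the wrist force passes 120 N, or if a joint passes its speed limit or range.

## Working session

There is one attempt and no reset: what is moved stays moved. The work goes in short steps, Python scripts to look and compute and a tool call to move; the robot and the scene stay as the last step left them, time stands still between calls to the robot, and variables do not carry over. Pictures are saved under pics/ and viewed, at most 10 in all, crops included, and the job is handed in when it is done.

Besides the shell and the picture viewer there is one more tool, called as name([rows], argument=value, ...), one row to a line, values as JSON. jog_arm: Moves the arm, as the interface text tells. Its arguments: {"type":"object","properties":{"moves":{"type":"array","items":{"type":"object","properties":{"hand":{"type":"number"},"x":{"type":"number"},"y":{"type":"number"},"z":{"type":"number"},"yaw":{"type":"number"}}}}},"required":["moves"]}

```bash
mkdir -p pics; cat > h.py <<'E'
import numpy as np, cv2
from bench import *
def snap(n,f,crop=None,s=1):
    p,d=grab_frame(n); np.savez('%s.npz'%n,p=p,d=d)
    save(p,f,crop,s); return p,d
def save(p,f,crop=None,s=1):
    q=p[...,::-1]
    if crop: q=q[crop[1]:crop[3],crop[0]:crop[2]]
    cv2.imwrite('pics/'+f,cv2.resize(q,None,fx=s,fy=s,interpolation=cv2.INTER_CUBIC))
def ray(n,uv):
    c=camera_params(n);K=np.array([[c['fx'],0,c['cx']],[0,c['fy'],c['cy']],[0,0,1]])
    u=cv2.undistortPoints(np.array(uv,float).reshape(-1,1,2),K,np.array(c['dist']))[:,0]
    return np.array(c['origin']),np.c_[u,np.ones(len(u))]@np.array(c['rotation']).T
def atz(n,uv,z):
    o,r=ray(n,uv); return o+r*((z-o[2])/r[:,2])[:,None]
def bydepth(n,uv):
    o,r=ray(n,uv); d=np.load('%s.npz'%n)['d']
    return o+r*np.array([np.median(d[int(v)-1:int(v)+2,int(u)-1:int(u)+2]) for u,v in uv])[:,None]
def proj(n,P):
    c=camera_params(n);K=np.array([[c['fx'],0,c['cx']],[0,c['fy'],c['cy']],[0,0,1]])
    R=np.array(c['rotation']).T; return cv2.projectPoints(np.array(P,float),cv2.Rodrigues(R)[0],-R@np.array(c['origin']),K,np.array(c['dist']))[0][:,0]
E
python3 - <<'E'
from h import *
for n in('side','top'):
    snap(n,n+'0.png'); c=camera_params(n); print(n,c['origin'],np.round(c['rotation'],3).tolist(),c['fx'])
print(state())
E
```

```text
side [0.03930788 0.86263659 0.57476349] [-0.648, 2.385, -1.446] 570.7932284738728
top [0.32453482 0.05739837 1.39260601] [-2.182, 2.138, -0.185] 574.2948733430288
{'clock': 0.1, 'joint_positions': array([-1.54026083e+00,  3.81089010e-01,  1.29812490e+00,  7.34779233e-07,
        1.46357067e+00, -2.15320686e-01]), 'joint_velocities': array([ 4.43213627e-04,  5.68773429e-04, -1.23290436e-03,  4.70267593e-04,
       -2.56400497e-05,  1.47823539e-03]), 'joint_torque': array([ 5.65095208e-03, -4.49215186e+01, -2.31652951e+01,  4.47311734e-07,
        3.67473986e-03,  2.54088803e-06]), 'eef_pos': array([ 0.13384822, -0.53342154,  0.40421492]), 'tool_rot': array([-3.11670792e+00, -3.85072432e-01, -1.73815076e-04]), 'ft_force': array([-0.40476926, -0.02099051,  0.25267014]), 'ft_torque': array([-0.02198488,  0.03678386, -0.01615242]), 'grip_force': 0.0, 'finger_gap': 0.08531215833636649}
```

View pics/side0.png

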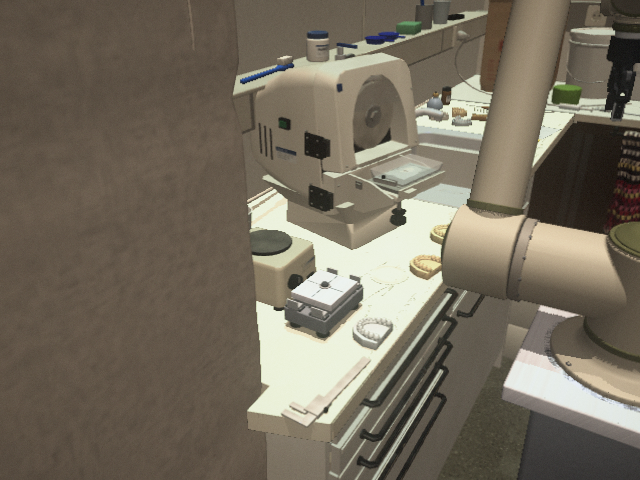

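View pics/top0.png

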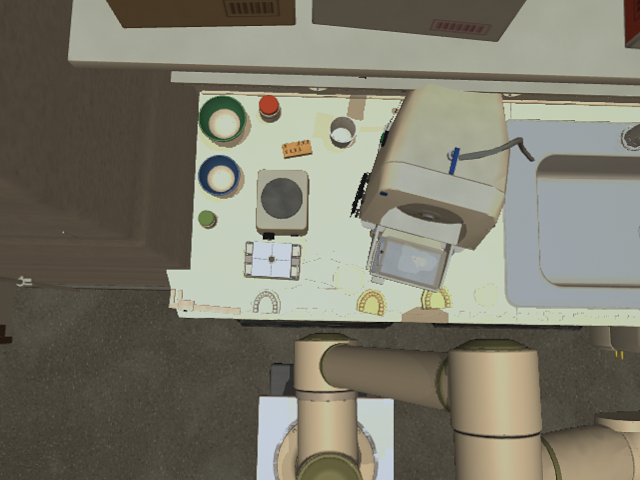

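The side view shows the stand at (325,298). In the top view the plate's centre is at about (271,260), the vibrator is behind it and the pier is at the left. The rotation comes as a rotation vector, so I'll fix the helper and enlarge a crop.

```bash
sed -i "s/np.array(c\['rotation'\])/cv2.Rodrigues(np.array(c['rotation'],float))[0]/" h.py
python3 - <<'E'
from h import *
p=np.load('top.npz')['p'];q=np.load('side.npz')['p']
a=cv2.resize(p[225:320,235:315],None,fx=6,fy=6,interpolation=cv2.INTER_CUBIC)[:570]
b=cv2.resize(q[262:338,280:370],None,fx=6,fy=6,interpolation=cv2.INTER_CUBIC)
cv2.imwrite('pics/a.png',a[...,::-1]);cv2.imwrite('pics/b.png',b[...,::-1])
print(atz('top',[(271,260)],.06),bydepth('top',[(271,262),(258,250)]))
print(bydepth('top',[(190,268),(168,268),(180,250),(150,268)]))
E
```

```text
[[0.46535964 0.13707752 0.06      ]] [[0.46027821 0.13669585 0.06398934]
 [0.4881145  0.16802978 0.06012034]]
[[ 0.45293274  0.34654322 -0.05525965]
 [ 0.45048715  0.3980486  -0.04078535]
 [ 0.47973788  0.34073119  0.09665195]
 [ 0.45013342  0.4443223  -0.04762925]]
```

View pics/a.png

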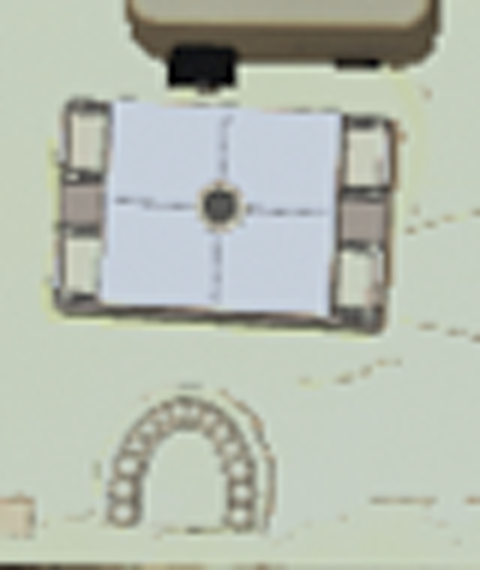

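View pics/b.png

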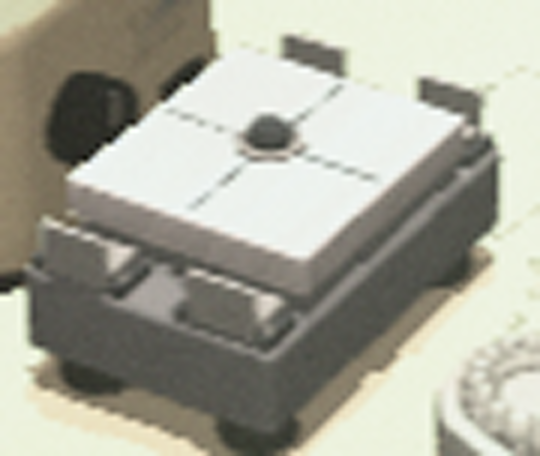

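The top crop shows the plate corners at FL (112,99), FR (341,114), NR (331,317) and NL (100,302). In the side crop they are at FL (68,182), NL (312,265), NR (468,118) and FR (235,50). I'll triangulate these and add the pier edge and the cast.

```bash
python3 - <<'E'
from h import *
t=np.array([(112,99),(341,114),(331,317),(100,302)])/6+[235,225]-.4
s=np.array([(68,182),(235,50),(468,118),(312,265)])/6+[280,262]-.4
o1,r1=ray('top',t);o2,r2=ray('side',s);P=[]
for a,b in zip(r1,r2):
    l=np.linalg.lstsq(np.c_[a,-b],o2-o1,rcond=None)[0]; x,y=o1+l[0]*a,o2+l[1]*b; P.append((x+y)/2); print(P[-1].round(4),(x-y).round(4))
P=np.array(P);T=atz('top',t,.06);S=atz('side',s,.06)
for Q in(P,T,S):
    e=(Q[0]-Q[3])+(Q[1]-Q[2]); f=(Q[0]-Q[1])+(Q[3]-Q[2]); print(Q.mean(0).round(4),'x',np.linalg.norm(e)/2,np.degrees(np.arctan2(e[1],e[0])),'y',np.linalg.norm(f)/2,np.degrees(np.arctan2(-f[0],f[1])))
# pier edge: side-view right boundary of pier and cast
print('cast_b',bydepth('top',[(265,296)]))
print('pier front edge', [atz('top',[uv],z).round(3).tolist() for uv in[(190,268),(168,269)] for z in (0,)])
o,r=ray('side',[(247,200),(258,330)]);print('pier az',[(o+k*r[1]).round(3) .tolist() for k in(.5,.6,.7,.8)])
d=np.load('side.npz')['d']; print(d[330,250:264],d[250,230:256:3])
print(bydepth('side',[(255,330),(243,250),(240,150)]))
print('vib',bydepth('top',[(281,225),(267,236)]))
E
```

```text
[0.5088 0.1798 0.056 ] [0.0011 0.0006 0.0002]
[0.5058 0.0908 0.0556] [-0.0005 -0.0002 -0.0001]
[0.4258 0.0924 0.0567] [0.0002 0.0001 0.    ]
[0.4288 0.1815 0.0556] [0.0023 0.0011 0.0003]
[0.4673 0.1361 0.056 ] x 0.07999537999794094 -1.1722116795067226 y 0.08907248871211386 -1.9279010254177413
[0.4673 0.1361 0.06  ] x 0.07925160226297095 -1.3268309487433017 y 0.08929722675229369 -2.5157455441153536
[0.4635 0.1417 0.06  ] x 0.07960733402666922 -0.7061809884090432 y 0.08852637663596992 -1.1127529824763729
cast_b [[0.38345477 0.15119388 0.0179529 ]]
pier front edge [[[0.448, 0.336, 0.0]], [[0.444, 0.388, 0.0]]]
pier az [[0.297, 0.539, 0.279], [0.349, 0.475, 0.22], [0.401, 0.41, 0.16], [0.452, 0.346, 0.101]]
[0.7746869  0.77536255 0.7824118  0.7795231  0.78211457 0.7851516
 0.79172766 0.7943852  0.97044426 0.9723259  0.9736034  0.9728355
 0.97209233 0.9727391 ] [0.69400847 0.7002303  0.70261854 0.70753235 0.71427554 0.71837443
 0.72628903 1.0081769  1.0081491 ]
[[0.44813988 0.35725194 0.10992437]
 [0.44784627 0.36997809 0.24019761]
 [0.45028676 0.35822021 0.36617838]]
vib [[0.54278988 0.1146962  0.09371495]
 [0.52041303 0.14761049 0.06799409]]
```

jog_arm([
  {"hand":1,"x":4,"y":-4.5,"z":-1,"yaw":4},
  {"hand":1,"x":8,"y":-9,"z":-2,"yaw":8},
  {"hand":1,"x":12,"y":-13.5,"z":-3,"yaw":12},
  {"hand":1,"x":16,"y":-18,"z":-3,"yaw":15.8},
  {"hand":1,"x":19.5,"y":-22.5,"z":-3,"yaw":15.8},
])

```text
clock: 0.72
eef_pos: [0.2687, -0.2659, 0.4346]
tool_rot: [-3.141, 0.048, -0.0]
ft_force: [0.6, 0.5, 0.9]
finger_gap: -0.0001
grip_force: 0.0
```

jog_arm([
  {"hand":1,"x":2,"y":-5.8,"z":0,"yaw":0},
  {"hand":1,"x":4,"y":-11.6,"z":0,"yaw":0},
  {"hand":1,"x":6,"y":-17.4,"z":0,"yaw":0},
  {"hand":1,"x":8,"y":-23.2,"z":0,"yaw":0},
  {"hand":1,"x":10,"y":-29,"z":0,"yaw":0},
])

```text
clock: 1.35
eef_pos: [0.377, 0.0212, 0.4348]
tool_rot: [3.141, -0.047, 0.001]
ft_force: [1.9, -1.3, 0.2]
finger_gap: 0.0001
grip_force: 0.0
```

jog_arm([
  {"hand":1,"x":2,"y":-4,"z":2,"yaw":0},
  {"hand":1,"x":5.6,"y":-8.5,"z":5,"yaw":0},
  {"hand":1,"x":5.6,"y":-8.5,"z":10,"yaw":0},
  {"hand":1,"x":5.6,"y":-8.5,"z":16,"yaw":0},
  {"hand":1,"x":5.6,"y":-8.5,"z":18.5,"yaw":0},
])

```text
clock: 1.98
eef_pos: [0.4346, 0.1026, 0.2469]
tool_rot: [-3.141, 0.046, 0.008]
ft_force: [0.2, -0.2, 0.9]
finger_gap: -0.0002
grip_force: 0.0
```

```bash
python3 - <<'E'
from h import *
p,_=snap('side','s1.png'); t,_=snap('top','t1.png')
a=cv2.resize(p[240:345,270:380],None,fx=5,fy=5,interpolation=cv2.INTER_CUBIC); cv2.imwrite('pics/s1c.png',a[...,::-1])
s=state();print(s['eef_pos'],s['tool_rot'],s['ft_force'],proj('side',[s['eef_pos']-[0,0,.173]]))
E
```

```text
[0.43491748 0.10240039 0.24751904] [-3.14111074  0.04709574  0.00926624] [-0.2306356  -0.13892538  1.05198301] [[350.46497228 273.62271492]]
```

View pics/s1c.png

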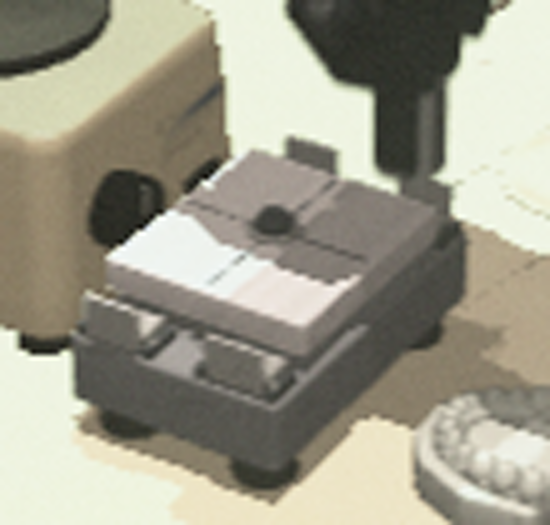

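The fingertips stand at crop (410,172), full (352,274), over the near right corner, 1–2 px from where I predicted. I'll press there.

jog_arm([
  {"hand":1,"x":0,"y":0,"z":0.8,"yaw":0},
  {"hand":1,"x":0,"y":0,"z":1.2,"yaw":0},
  {"hand":1,"x":0,"y":0,"z":1.4,"yaw":0},
  {"hand":1,"x":0,"y":0,"z":1.5,"yaw":0},
  {"hand":1,"x":0,"y":0,"z":1.5,"yaw":0},
])

```text
clock: 2.7
eef_pos: [0.4354, 0.1024, 0.2349]
tool_rot: [3.141, -0.047, 0.001]
ft_force: [0.6, -0.1, -0.5]
finger_gap: 0.0002
grip_force: 0.0
```

jog_arm([
  {"hand":1,"x":0,"y":0,"z":0.1,"yaw":0},
  {"hand":1,"x":0,"y":0,"z":0.2,"yaw":0},
  {"hand":1,"x":0,"y":0,"z":0.3,"yaw":0},
  {"hand":1,"x":0,"y":0,"z":0.35,"yaw":0},
  {"hand":1,"x":0,"y":0,"z":0.35,"yaw":0},
])

```text
clock: 3.32
eef_pos: [0.4353, 0.1023, 0.2326]
tool_rot: [3.141, -0.046, 0.002]
ft_force: [-5.7, -2.2, 22.4]
finger_gap: 0.0002
grip_force: 10.9
```

Near right is firm: 22 N after about 1.5 mm. On to near left.

jog_arm([
  {"hand":1,"x":0,"y":0,"z":-1.5,"yaw":0},
  {"hand":1,"x":0,"y":-3.4,"z":-1.5,"yaw":0},
  {"hand":1,"x":0,"y":-6.8,"z":-1.5,"yaw":0},
  {"hand":1,"x":0,"y":-6.8,"z":-0.5,"yaw":0},
  {"hand":1,"x":0,"y":-6.8,"z":-0.35,"yaw":0},
])

```text
clock: 3.95
eef_pos: [0.4372, 0.1701, 0.234]
tool_rot: [3.141, -0.047, -0.003]
ft_force: [-0.3, -0.6, 0.0]
finger_gap: -0.0003
grip_force: 0.0
```

jog_arm([
  {"hand":1,"x":0,"y":0,"z":0.1,"yaw":0},
  {"hand":1,"x":0,"y":0,"z":0.2,"yaw":0},
  {"hand":1,"x":0,"y":0,"z":0.3,"yaw":0},
  {"hand":1,"x":0,"y":0,"z":0.35,"yaw":0},
  {"hand":1,"x":0,"y":0,"z":0.35,"yaw":0},
])

```text
clock: 4.58
eef_pos: [0.4373, 0.17, 0.2327]
tool_rot: [3.141, -0.048, 0.002]
ft_force: [-5.3, -1.1, 19.0]
finger_gap: -0.0002
grip_force: 9.7
```

Near left is firm too (19 N). Next is far left (+58 mm in x).

jog_arm([
  {"hand":1,"x":0,"y":0,"z":-1.5,"yaw":0},
  {"hand":1,"x":2.9,"y":0,"z":-1.5,"yaw":0},
  {"hand":1,"x":5.8,"y":0,"z":-1.5,"yaw":0},
  {"hand":1,"x":5.8,"y":0,"z":-0.5,"yaw":0},
  {"hand":1,"x":5.8,"y":0,"z":-0.35,"yaw":0},
])

```text
clock: 5.2
eef_pos: [0.4947, 0.1683, 0.2338]
tool_rot: [3.141, -0.048, -0.004]
ft_force: [-0.5, -0.5, -0.5]
finger_gap: 0.0001
grip_force: 0.0
```

jog_arm([
  {"hand":1,"x":0,"y":0,"z":0.1,"yaw":0},
  {"hand":1,"x":0,"y":0,"z":0.2,"yaw":0},
  {"hand":1,"x":0,"y":0,"z":0.3,"yaw":0},
  {"hand":1,"x":0,"y":0,"z":0.35,"yaw":0},
  {"hand":1,"x":0,"y":0,"z":0.35,"yaw":0},
])

```text
clock: 5.82
eef_pos: [0.4949, 0.1687, 0.2329]
tool_rot: [3.141, -0.046, 0.001]
ft_force: [-6.7, -0.9, 16.5]
finger_gap: -0.0001
grip_force: 8.2
```

Far left is firm as well (16.5 N). I'll press far right to confirm it gives.

jog_arm([
  {"hand":1,"x":0,"y":0,"z":-1.5,"yaw":0},
  {"hand":1,"x":0,"y":3.4,"z":-1.5,"yaw":0},
  {"hand":1,"x":0,"y":6.8,"z":-1.5,"yaw":0},
  {"hand":1,"x":0,"y":6.8,"z":-0.5,"yaw":0},
  {"hand":1,"x":0,"y":6.8,"z":-0.35,"yaw":0},
])

```text
clock: 6.45
eef_pos: [0.4931, 0.101, 0.2342]
tool_rot: [-3.141, 0.047, 0.002]
ft_force: [0.1, -0.2, -0.5]
finger_gap: -0.0004
grip_force: 0.0
```

jog_arm([
  {"hand":1,"x":0,"y":0,"z":0.1,"yaw":0},
  {"hand":1,"x":0,"y":0,"z":0.2,"yaw":0},
  {"hand":1,"x":0,"y":0,"z":0.3,"yaw":0},
  {"hand":1,"x":0,"y":0,"z":0.35,"yaw":0},
  {"hand":1,"x":0,"y":0,"z":0.35,"yaw":0},
])

```text
clock: 7.08
eef_pos: [0.4935, 0.1007, 0.2314]
tool_rot: [-3.141, 0.047, -0.001]
ft_force: [0.9, 1.4, 2.3]
finger_gap: 0.0002
grip_force: 1.0
```

Far right gives: only 2.3 N. I'll press a little deeper for a clear sink, then lift off so it springs back.

jog_arm([
  {"hand":1,"x":0,"y":0,"z":0.05,"yaw":0},
  {"hand":1,"x":0,"y":0,"z":0.1,"yaw":0},
  {"hand":1,"x":0,"y":0,"z":0.12,"yaw":0},
  {"hand":1,"x":0,"y":0,"z":0.12,"yaw":0},
  {"hand":1,"x":0,"y":0,"z":0.12,"yaw":0},
])

```text
clock: 7.7
eef_pos: [0.4935, 0.1006, 0.2301]
tool_rot: [3.141, -0.047, 0.001]
ft_force: [2.8, 0.3, 4.2]
finger_gap: -0.0
grip_force: 2.0
```

Far right is the rocking corner: 4 N, about 3 mm down. Now lift, go outside its tab, and come down with the tips at about z = 0.049.

jog_arm([
  {"hand":1,"x":0,"y":0,"z":-2.5,"yaw":0},
  {"hand":1,"x":-0.5,"y":3,"z":-2.5,"yaw":0},
  {"hand":1,"x":-0.5,"y":6.1,"z":-2.5,"yaw":0},
  {"hand":1,"x":-0.5,"y":6.1,"z":-1,"yaw":0},
  {"hand":1,"x":-0.5,"y":6.1,"z":-1,"yaw":0},
])

```text
clock: 8.32
eef_pos: [0.4858, 0.0397, 0.2389]
tool_rot: [-3.141, 0.048, 0.007]
ft_force: [-0.3, 0.5, -0.1]
finger_gap: 0.0001
grip_force: 0.0
```

```bash
python3 - <<'E'
from h import *
p,_=snap('side','s2.png'); t,_=snap('top','t2.png')
a=cv2.resize(p[240:345,280:390],None,fx=5,fy=5,interpolation=cv2.INTER_CUBIC)
b=cv2.resize(np.load('top.npz')['p'][225:320,235:340],(550,525),interpolation=cv2.INTER_CUBIC)[:, :240]
cv2.imwrite('pics/s2c.png',np.hstack([a,b])[...,::-1])
s=state();print(s['eef_pos'],s['ft_force'])
E
```

```text
[0.48631438 0.04008258 0.23993711] [ 0.53884255 -0.3673793   0.87894369]
```

View pics/s2c.png

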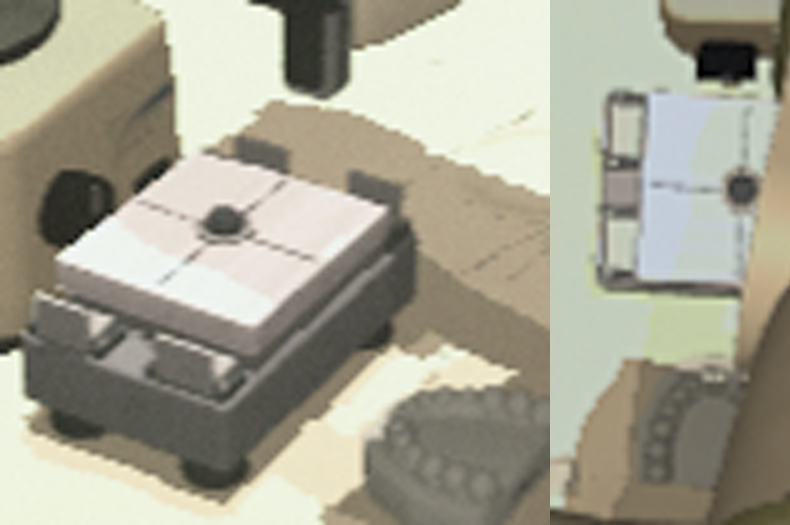

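The fingertips are at crop (316,92), outside the far right tab at (262,150), with clear worktop under them. Descend and approach.

jog_arm([
  {"hand":1,"x":0,"y":0,"z":0.9,"yaw":0},
  {"hand":1,"x":0,"y":0,"z":1.8,"yaw":0},
  {"hand":1,"x":0,"y":-0.4,"z":1.8,"yaw":0},
  {"hand":1,"x":0,"y":-0.8,"z":1.8,"yaw":0},
  {"hand":1,"x":0,"y":-0.8,"z":1.8,"yaw":0},
])

```text
clock: 9.05
eef_pos: [0.4868, 0.0482, 0.2222]
tool_rot: [3.141, -0.046, 0.001]
ft_force: [-0.2, 0.5, 0.3]
finger_gap: -0.0001
grip_force: 0.0
```

jog_arm([
  {"hand":1,"x":0,"y":-0.3,"z":0,"yaw":0},
  {"hand":1,"x":0,"y":-0.6,"z":0,"yaw":0},
  {"hand":1,"x":0,"y":-0.9,"z":0,"yaw":0},
  {"hand":1,"x":0,"y":-1.2,"z":0,"yaw":0},
  {"hand":1,"x":0,"y":-1.2,"z":0,"yaw":0},
])

```text
clock: 9.68
eef_pos: [0.4871, 0.06, 0.222]
tool_rot: [3.141, -0.047, 0.0]
ft_force: [-0.4, -0.4, -0.4]
finger_gap: -0.0002
grip_force: 0.1
```

jog_arm([
  {"hand":1,"x":0,"y":-0.2,"z":0,"yaw":0},
  {"hand":1,"x":0,"y":-0.4,"z":0,"yaw":0},
  {"hand":1,"x":0,"y":-0.6,"z":0,"yaw":0},
  {"hand":1,"x":0,"y":-0.8,"z":0,"yaw":0},
  {"hand":1,"x":0,"y":-1.0,"z":0,"yaw":0},
])

```text
clock: 10.3
eef_pos: [0.4875, 0.0699, 0.222]
tool_rot: [3.141, -0.047, 0.0]
ft_force: [-0.2, -3.3, 0.5]
finger_gap: -0.0004
grip_force: 1.2
```

Contact: 3.3 N of sliding friction. Keep pushing.

jog_arm([
  {"hand":1,"x":0,"y":-0.15,"z":0,"yaw":0},
  {"hand":1,"x":0,"y":-0.3,"z":0,"yaw":0},
  {"hand":1,"x":0,"y":-0.45,"z":0,"yaw":0},
  {"hand":1,"x":0,"y":-0.6,"z":0,"yaw":0},
  {"hand":1,"x":0,"y":-0.6,"z":0,"yaw":0},
])

```text
clock: 10.92
eef_pos: [0.4877, 0.075, 0.2221]
tool_rot: [3.139, -0.046, -0.0]
ft_force: [-1.3, -12.9, -0.3]
finger_gap: -0.0002
grip_force: 5.9
```

jog_arm([
  {"hand":1,"x":0,"y":-0.05,"z":0,"yaw":0},
  {"hand":1,"x":0,"y":-0.1,"z":0,"yaw":0},
  {"hand":1,"x":0,"y":-0.15,"z":0,"yaw":0},
  {"hand":1,"x":0,"y":-0.15,"z":0,"yaw":0},
  {"hand":1,"x":0,"y":-0.15,"z":0,"yaw":0},
])

```text
clock: 11.55
eef_pos: [0.4878, 0.0756, 0.2221]
tool_rot: [3.137, -0.046, -0.001]
ft_force: [-1.9, -21.2, 0.8]
finger_gap: -0.0001
grip_force: 9.6
```

It stops hard at 21 N. Back off, rise and check.

jog_arm([
  {"hand":1,"x":0,"y":1,"z":0,"yaw":0},
  {"hand":1,"x":0,"y":3,"z":0,"yaw":0},
  {"hand":1,"x":0,"y":3,"z":-3,"yaw":0},
  {"hand":1,"x":0,"y":3,"z":-6,"yaw":0},
  {"hand":1,"x":0,"y":3,"z":-6,"yaw":0},
])

```text
clock: 12.18
eef_pos: [0.4869, 0.0475, 0.2837]
tool_rot: [-3.141, 0.047, -0.006]
ft_force: [-0.8, 0.1, 0.4]
finger_gap: -0.0
grip_force: 0.0
```

```bash
python3 - <<'E'
from h import *
p,_=snap('side','s3.png')
a=cv2.resize(p[255,300:301][None] if 0 else p[250:320,290:370],None,fx=7,fy=7,interpolation=cv2.INTER_CUBIC)
cv2.imwrite('pics/s3c.png',a[...,::-1])
E
```

```text
(no output)
```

View pics/s3c.png

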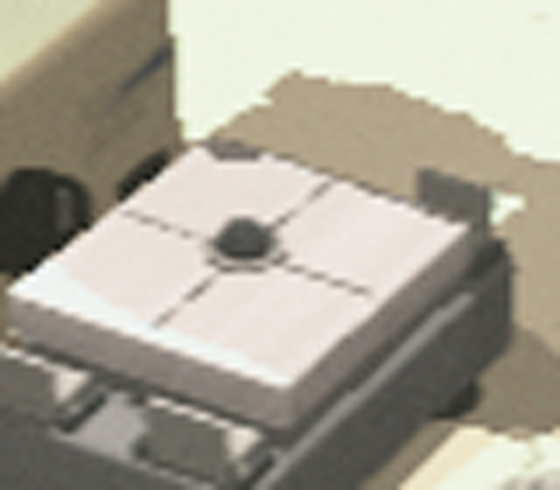

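The far right tab now sits tight behind the plate's edge at crop (235,150). The near right tab at (455,195) still stands out. From the push, the stop position also agrees with the 16 mm home position rather than 11.5 mm. Now the proof press.

jog_arm([
  {"hand":1,"x":0.5,"y":-2.6,"z":0,"yaw":0},
  {"hand":1,"x":0.5,"y":-5.35,"z":0,"yaw":0},
  {"hand":1,"x":0.5,"y":-5.35,"z":3,"yaw":0},
  {"hand":1,"x":0.5,"y":-5.35,"z":4.6,"yaw":0},
  {"hand":1,"x":0.5,"y":-5.35,"z":4.75,"yaw":0},
])

```text
clock: 12.85
eef_pos: [0.4929, 0.101, 0.2333]
tool_rot: [-3.14, 0.047, 0.005]
ft_force: [-2.7, 1.4, 7.4]
finger_gap: 0.0002
grip_force: 3.5
```

jog_arm([
  {"hand":1,"x":0,"y":0,"z":0.1,"yaw":0},
  {"hand":1,"x":0,"y":0,"z":0.2,"yaw":0},
  {"hand":1,"x":0,"y":0,"z":0.3,"yaw":0},
  {"hand":1,"x":0,"y":0,"z":0.35,"yaw":0},
  {"hand":1,"x":0,"y":0,"z":0.35,"yaw":0},
])

```text
clock: 13.48
eef_pos: [0.4927, 0.101, 0.2325]
tool_rot: [-3.141, 0.047, 0.001]
ft_force: [-9.4, 0.8, 29.9]
finger_gap: 0.0002
grip_force: 14.8
```

It stands firm at 30 N with no sink. Retreat and take a final look from above.

jog_arm([
  {"hand":1,"x":0,"y":0,"z":-5,"yaw":0},
  {"hand":1,"x":0,"y":0,"z":-10,"yaw":0},
  {"hand":1,"x":0,"y":0,"z":-16,"yaw":0},
  {"hand":1,"x":-4,"y":2,"z":-20,"yaw":0},
  {"hand":1,"x":-9,"y":5,"z":-20,"yaw":0},
])

```text
clock: 14.1
eef_pos: [0.4012, 0.0532, 0.4324]
tool_rot: [3.141, -0.045, 0.006]
ft_force: [0.6, -1.1, -0.2]
finger_gap: -0.0001
grip_force: 0.0
```

jog_arm([
  {"hand":1,"x":-2,"y":5.8,"z":0,"yaw":0},
  {"hand":1,"x":-4,"y":11.6,"z":0,"yaw":0},
  {"hand":1,"x":-6,"y":17.4,"z":0,"yaw":0},
  {"hand":1,"x":-8,"y":23,"z":0,"yaw":0},
  {"hand":1,"x":-10,"y":28,"z":0,"yaw":0},
])

```text
clock: 14.72
eef_pos: [0.2925, -0.2252, 0.4303]
tool_rot: [-3.14, 0.048, 0.0]
ft_force: [0.9, 0.1, -0.0]
finger_gap: -0.0003
grip_force: 0.0
```

```bash
python3 - <<'E'
from h import *
p,_=snap('top','t4.png'); q,_=snap('side','s4.png')
a=cv2.resize(p[230:310,235:315],(480,480),interpolation=cv2.INTER_CUBIC)
b=cv2.resize(q[265:305,305:345],(320,320),interpolation=cv2.INTER_CUBIC)
b=np.vstack([b,np.zeros((160,320,3),np.uint8)])
cv2.imwrite('pics/f.png',np.hstack([a,b])[...,::-1])
E
```

```text
(no output)
```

View pics/f.png

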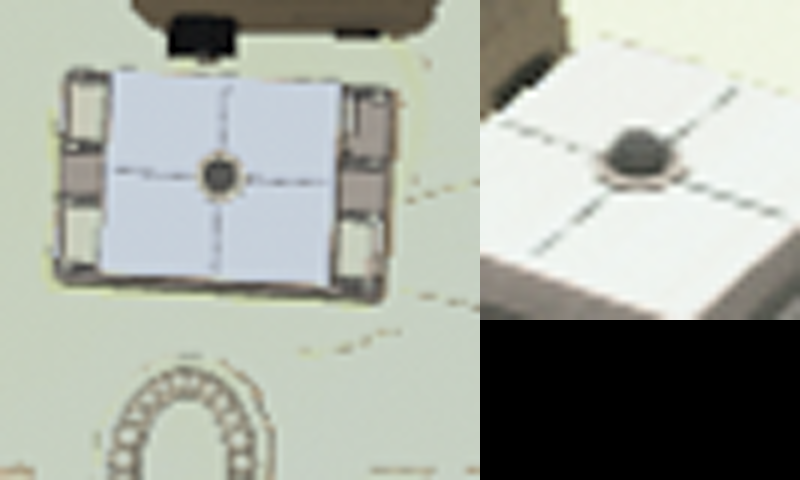

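In the top crop the far right tab lies near the plate's edge (343–358, 110), while the other three are unmoved. I'll measure the remaining gap at the pixel level.

```bash
python3 - <<'E'
from h import *
p=np.mean([grab_frame('top')[0].astype(float) for _ in range(6)],0); g=p.mean(2)
print('cols',list(range(288,304)))
for v in range(244,254): print(v,g[v,288:304].astype(int), 'NR',g[v+22,288:304].astype(int))
C=np.array([.4665,.1365]);ex=np.array([.9995,-.0305]);ey=np.array([.0305,.9995])
for x,y,z in[(24,-45,60),(24,-46.5,57.5),(24,-49.5,57.5),(24,-54,57.5),(24,-65.5,57.5),(-24,-45,60),(-24,-62.5,57.5),(-24,-65.5,57.5)]:
    w=C+(x*ex+y*ey)/1000; print(x,y,proj('top',[[*w,z/1000]])[0].round(2))
E
```

```text
cols [288, 289, 290, 291, 292, 293, 294, 295, 296, 297, 298, 299, 300, 301, 302, 303]
244 [211 212 214 182  87 115 126 122 118 130 148 160 189 194 199 196] NR [209 211 177  90 123 125 108  99 136 173 112 100 170 204 201 200]
245 [209 210 213 180  88 109  69  72  73 109 130  89 117 165 201 197] NR [210 210 172 136 205 193 167 167 147 153 175  96 170 204 201 200]
246 [209 209 212 178 116 147  71 103 109 136 161 109 113 162 194 198] NR [210 206 159 131 200 201 202 203 184 165 171  99 170 204 201 200]
247 [209 209 212 175 135 172 103 154 143 123 125 118 118 147 173 199] NR [211 197 139 142 200 199 199 199 184 170 171  97 170 204 201 200]
248 [209 209 211 172 128 171 102 151 150 151 154 134 108 169 203 199] NR [211 195 132 143 200 199 198 199 184 169 170 100 170 204 201 200]
249 [209 209 211 172 131 174 107 152 151 151 152 132 108 168 202 198] NR [211 192 121 143 199 198 198 200 185 164 164 108 169 204 201 200]
250 [209 210 210 171 137 177 108 151 150 150 151 134 114 168 202 197] NR [212 186 104 147 199 199 198 199 178 139 132 116 178 203 201 200]
251 [209 210 209 167 131 167 111 149 149 150 150 130 110 168 202 197] NR [212 183 105 161 200 199 199 193 166 143 128 143 206 202 200 200]
252 [209 210 206 156 105 140 120 149 149 151 151 126 107 168 202 197] NR [212 183 103 163 201 200 201 195 173 157 135 144 205 201 200 200]
253 [209 211 197 134 109 149 150 150 151 153 150 123 103 168 202 197] NR [213 183 100 153 187 189 188 185 165 134 124 154 205 201 200 200]
24 -45 [291.17 250.31]
24 -46.5 [291.83 250.47]
24 -49.5 [293.11 250.54]
24 -54 [295.03 250.64]
24 -65.5 [299.94 250.9 ]
-24 -45 [290.   270.78]
-24 -62.5 [297.54 271.27]
-24 -65.5 [298.83 271.33]
```

The tab's outer edge is at column ≈293.7. Home predicts about 293.4, and a shim stopped at 11.5 mm would be at about 295.3, so it is home. Handing in.

```bash
python3 -c "
from bench import *
print(sign_off())"
```

```text
the job is handed in; nothing more can be done
None
```

The far right corner was the one that rocked; I pushed its shim home against a hard stop, the corner then held firm at 30 N, the other three shims are still drawn out, nothing nearby was touched, and the job is handed in at about 15 s.

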